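# Roll check of sensor housings on the inspection ramp

## Robot

A 7-joint arm with a two-finger parallel gripper is mounted at the origin on the work surface. World frame = base frame: x ahead of the robot, y to its left, z up, the work surface at z = 0. Lengths are in m, angles in rad, forces in N, time in s.
With the tool pointing down it reaches from about 0.35 to 0.9 m from the base axis. Payload 19.9 kg.
Tool frame: the origin (TCP) lies between the finger pads; the fingertips stand 19 mm ahead of it and the grasp point (between the pads) is the TCP; z points along the fingers, y is the line along which they close (so a half turn about z gives the same grasp; the last joint's range is limited). The gripper opens to 94 mm and grips with 3 to 60 N. Pads are 16 mm wide; open, the fingers measure 119 mm over their backs; the gripper's body (75 mm by 177 mm) begins 78 mm behind the grasp point.
Start: joints at [1.232, 0.417, -0.01, 1.614, 0.005, 1.111, -0.053], TCP at [0.183, -0.597, 0.224] pointing down, gripper open.
Joint ranges: [-2.81, 2.81], [-0.39, 2.02], [-1.27, 1.25], [0.06, 2.57], [-1.19, 4.33], [0.19, 2], [-2.82, 2.82]. Speed limits (rad/s): [1.89, 1.89, 2.39, 2.39, 3.01, 3.01, 3.01].

## Interface

Orientations are given as a 3x3 rotation matrix whose columns are the frame's x, y, z axes.
In Python, from rig import robot gives the robot as it stands. Calls block until the motion is done:
- robot.move_ptp(position, orientation): joint-space move of the TCP to a pose.
- robot.move_linear(position, velocity=0.15, frame=None, threshold=None): straight line of the TCP; frame=None keeps the orientation; velocity is the mean speed in m/s. With threshold (N) it stops when the force on the tool has changed by that much, and returns True; else False.
- robot.goto_joints(angles): joint-space move.
- robot.gripper_to(opening): finger opening in m; the grip force is fixed at half the most; returns when the fingers have stopped.
- robot.pause(seconds).
- robot.ik(position, orientation): joint angles nearest the present ones, or None.
- robot.get_state(): the state.
- robot.grab_frame(name): name is "scene" or "top" or "wrist"; returns the picture (384x512x3 uint8, red, green, blue); there is no depth.
- robot.camera_info(name): a dict with "fx", "fy", "cx", "cy" (pixels), "dist" ([k1, k2, p1, p2, k3] as OpenCV has them; the pictures are not rectified), "rvec" (rotation vector, rad) and "tvec" (3), from world to camera coordinates, as OpenCV has them. Camera axes: x right, y down, z forward; pixel columns grow to the right and rows downward; lengths in m; the calibration is good to about 2 mm. A picture is of the moment at which its call begins: read the wrist's pose just before it. camera_info takes no time and is no camera call; for the wrist camera it gives the pose at the moment of the call.
A pose or a line that the arm cannot do raises robot.PlanningError and nothing moves.
- robot.sign_off(): hands the job in; it is judged then, once.
The state is a dict: "time": time; "qpos": joint angles; "joint_vel": joint speeds; "effort": joint torques, N m; "ee_pos": TCP position; "tool_rot": TCP orientation; "force": force on the tool from outside, world axes, zero at the start; "moment": the same for the moment, N m; "opening": finger opening in m; "grasp_force": force on a finger pad.
Only numpy, scipy, OpenCV 4.12 (cv2) and the standard library are available. Lean on these libraries where they do the work, as an engineer would, in place of code of your own. Each camera call takes 0.05 s, during which the arm holds its last target. There are 200 camera calls.

## Task

One of the two tubular sensor housings in the stock rack is round and one is squashed: find out which by the roll check, one after the other, laying each across the middle of the top of the ramp, up against the top stop, letting go and leaving it to itself. The round one runs down into the green catch tray on its own and stays there; the one that hangs on the ramp goes into the red reject bin before anything else is tried. Leave the circuit board, the caliper and the bottle alone.

Things in the scene. Friction and masses are not known exactly. Their poses are not given: they have to be found in the camera images.
- housing_a_center (a point): Centre of a sensor housing: aluminium tube with flush flat black end caps, 62 mm long along this frame's y, about 0.12 kg. The round one is 36 mm in diameter; the squashed one is oval, 39 mm wide by 30 mm high with 9 mm wide flats on top and underneath (level at the start). Not told which this is: the roll check shows it. Starts in a rack pocket, along the rack.
- housing_b_center (a point): Centre of the other sensor housing, in the other rack pocket; y along its axis, otherwise the same description. Not told which of the two is round and which is squashed; which pocket each is in varies.
- rack: Stock rack, fixed; origin on the bench under its middle. V rail along y, 34 mm wide, narrower than a housing: fingers pass beside it. Divider plates 4 mm thick, 50 mm high at y = -69, 0, 69 mm make two 65 mm pockets (middles y = -34.5, 34.5), leaving no room for fingers at a housing's ends: take it across its diameter. Housing centres lie 39.5 mm above the bench, rail edges 29 mm.
- vblock: Steel V-block, fixed, to lay a housing down and take it another way; origin on the bench under its middle. 28 mm long along y and open at both ends, V 33 mm wide overall with edges 29 mm above the bench, base plate 50 by 28 by 4 mm. A housing laid in it along y lies stably, centre 39.5 mm above the bench, its ends sticking out 17 mm each, free to be gripped end to end.
- ramp: Roll ramp, fixed. Origin on the bench below the foot of the top stop's face; runs down along +x at 8 degrees, y across, z up. Grey plate 144 mm wide, its surface 62 mm above the bench at x = 0, 36 mm at x = 188 mm. Aluminium top stop: bar across the plate, square to it, 26 mm high, uphill of x = 0. Side guides 11 mm high stand 40 mm either side of the middle from x = 56 mm on down.
- ramp_start (a point): On the ramp: where the centre of a round housing is when it lies across the middle of the run touching stop and plate (squashed one: 1.5 mm farther down, 3 mm lower). Axes as the ramp's; the housing's axis lies along y. The stop leaves no room for a finger uphill of the housing, but both its ends are free. Let go, a round one runs down in about 1 s; a squashed one stays about where it was.
- ramp_tray (a point): In the green catch tray at the ramp's foot: about where the centre of a round housing ends up, against the rubber end pad. Tray inside 110 mm wide, 91 mm long, floor sloping 8 degrees like the ramp and one 10 mm step below its plate, walls 28 mm high.
- reject_bin: Red open reject bin, fixed, outside 170 by 170 mm, 55 mm high, walls and floor 5 mm. Origin on the bench under its middle.
- board: Bystander: loose green circuit board 90 by 60 mm, about 17 mm high with its parts, flat on the bench. Origin under its middle.
- caliper: Bystander: loose digital caliper, 200 mm long along its y axis, 13 mm high, jaws to +x. Origin under its middle.
- ipa_bottle: Bystander: loose upright white bottle, 48 mm in diameter, 130 mm high. Origin under its middle.
Not all that is in view belongs to the job. Leave any purple, turquoise or yellow look-alike of the vblock alone.

How it is judged:
On the way, in this order (a step that is already met when the one before it is completed fails the run):
1. a housing is let go across the top of the ramp: on the plate, in the middle of the run, touching or within about 6 mm of the top stop (((x of housing_a_center in the frame of ramp between 0.01 and 0.028 m and y of housing_a_center in the frame of ramp between -0.012 and 0.012 m and z of housing_a_center in the frame of ramp between 0.068 and 0.0825 m and angle between the y axis of housing_a_center and the y axis of ramp, either way round below 0.12 rad and contact force between the fingers and housing_a below 0.05 N) or (x of housing_b_center in the frame of ramp between 0.01 and 0.028 m and y of housing_b_center in the frame of ramp between -0.012 and 0.012 m and z of housing_b_center in the frame of ramp between 0.068 and 0.0825 m and angle between the y axis of housing_b_center and the y axis of ramp, either way round below 0.12 rad and contact force between the fingers and housing_b below 0.05 N))), for 0.04 s.
2. with the first housing in the catch tray or in the reject bin, the other is let go at the top stop in the same way (((x of housing_a_center in the frame of ramp between 0.01 and 0.028 m and y of housing_a_center in the frame of ramp between -0.012 and 0.012 m and z of housing_a_center in the frame of ramp between 0.068 and 0.0825 m and angle between the y axis of housing_a_center and the y axis of ramp, either way round below 0.12 rad and contact force between the fingers and housing_a below 0.05 N and x of housing_b_center in the frame of ramp between 0.19 and 0.285 m and y of housing_b_center in the frame of ramp between -0.055 and 0.055 m and z of housing_b_center in the frame of ramp between 0.02 and 0.06 m) or (x of housing_a_center in the frame of ramp between 0.01 and 0.028 m and y of housing_a_center in the frame of ramp between -0.012 and 0.012 m and z of housing_a_center in the frame of ramp between 0.068 and 0.0825 m and angle between the y axis of housing_a_center and the y axis of ramp, either way round below 0.12 rad and contact force between the fingers and housing_a below 0.05 N and x of housing_b_center in the frame of reject_bin between -0.08 and 0.08 m and y of housing_b_center in the frame of reject_bin between -0.08 and 0.08 m and z of housing_b_center in the frame of reject_bin between 0.01 and 0.05 m) or (x of housing_b_center in the frame of ramp between 0.01 and 0.028 m and y of housing_b_center in the frame of ramp between -0.012 and 0.012 m and z of housing_b_center in the frame of ramp between 0.068 and 0.0825 m and angle between the y axis of housing_b_center and the y axis of ramp, either way round below 0.12 rad and contact force between the fingers and housing_b below 0.05 N and x of housing_a_center in the frame of ramp between 0.19 and 0.285 m and y of housing_a_center in the frame of ramp between -0.055 and 0.055 m and z of housing_a_center in the frame of ramp between 0.02 and 0.06 m) or (x of housing_b_center in the frame of ramp between 0.01 and 0.028 m and y of housing_b_center in the frame of ramp between -0.012 and 0.012 m and z of housing_b_center in the frame of ramp between 0.068 and 0.0825 m and angle between the y axis of housing_b_center and the y axis of ramp, either way round below 0.12 rad and contact force between the fingers and housing_b below 0.05 N and x of housing_a_center in the frame of reject_bin between -0.08 and 0.08 m and y of housing_a_center in the frame of reject_bin between -0.08 and 0.08 m and z of housing_a_center in the frame of reject_bin between 0.01 and 0.05 m))), for 0.04 s.
At the end, for the whole second after the job is handed in: The round housing, having run down by itself, lies in the green catch tray below the ramp and the squashed one inside the red reject bin (centres within the walls, lying on or near the floor), both released and at rest (slower than 50 mm/s) (((x of housing_a_center in the frame of ramp between 0.19 and 0.285 m and y of housing_a_center in the frame of ramp between -0.055 and 0.055 m and z of housing_a_center in the frame of ramp between 0.02 and 0.06 m and x of housing_b_center in the frame of reject_bin between -0.08 and 0.08 m and y of housing_b_center in the frame of reject_bin between -0.08 and 0.08 m and z of housing_b_center in the frame of reject_bin between 0.01 and 0.05 m) or (x of housing_b_center in the frame of ramp between 0.19 and 0.285 m and y of housing_b_center in the frame of ramp between -0.055 and 0.055 m and z of housing_b_center in the frame of ramp between 0.02 and 0.06 m and x of housing_a_center in the frame of reject_bin between -0.08 and 0.08 m and y of housing_a_center in the frame of reject_bin between -0.08 and 0.08 m and z of housing_a_center in the frame of reject_bin between 0.01 and 0.05 m)) and linear speed of each of housing_a, housing_b below 0.05 m/s and contact force between the fingers and housing_a below 0.05 N and contact force between the fingers and housing_b below 0.05 N); the robot touches nothing.
It fails at once if a housing is touched by the fingers on the lower part of the ramp or in the catch tray (it is left to itself there) ((contact force between the fingers and housing_a above 0.3 N and x of housing_a_center in the frame of ramp between 0.1 and 0.3 m and y of housing_a_center in the frame of ramp between -0.075 and 0.075 m and z of housing_a_center in the frame of ramp between 0.01 and 0.1 m) or (contact force between the fingers and housing_b above 0.3 N and x of housing_b_center in the frame of ramp between 0.1 and 0.3 m and y of housing_b_center in the frame of ramp between -0.075 and 0.075 m and z of housing_b_center in the frame of ramp between 0.01 and 0.1 m)).
It fails at once if the circuit board is shifted by more than 15 mm (distance of board from where it was at the start of the episode above 0.015 m).
It fails at once if the caliper is shifted by more than 15 mm (distance of caliper from where it was at the start of the episode above 0.015 m).
It fails at once if the bottle is shifted by more than 15 mm (distance of ipa_bottle from where it was at the start of the episode above 0.015 m).
It also fails if it takes over 72 s, if anything falls off the work surface, if the arm or the gripper's body presses on something with over 40 N, if the wrist force passes 120 N, or if a joint passes its speed limit or range.

## Working session

There is one attempt and no reset: what is moved stays moved. The work goes in short steps, each a Python script; the robot and the scene stay as the last script left them, time stands still between calls to the robot, and variables do not carry over. Pictures are saved under pics/ and viewed, at most 10 in all, crops included, and the job is handed in when it is done.

```bash
mkdir -p pics; ls
python3 - <<'E'
from rig import robot
import cv2
for n in("top","scene"):
    im=robot.grab_frame(n); cv2.imwrite(f"pics/{n}0.png",cv2.resize(im[:,:,::-1],(800,600),interpolation=cv2.INTER_CUBIC)); print(robot.camera_info(n))
print(robot.get_state())
E
```

```text
pics
{'fx': 394.73478279581656, 'fy': 394.73478279581656, 'cx': 255.2340643431102, 'cy': 189.45622612646804, 'dist': array([0.00179877, 0.        , 0.        , 0.        , 0.        ]), 'rvec': array([ 2.15649411, -2.16677923,  0.17461371]), 'tvec': array([-0.01283372,  0.5162521 ,  1.09137392])}
{'fx': 477.7887890823902, 'fy': 477.7887890823902, 'cx': 252.91086423597164, 'cy': 196.00287907883333, 'dist': array([-0.0213459,  0.       ,  0.       ,  0.       ,  0.       ]), 'rvec': array([ 1.24575011,  2.34984802, -0.86033966]), 'tvec': array([ 0.27362348, -0.27690629,  1.53523848])}
{'time': 0.1, 'qpos': array([ 1.23148613,  0.41790159, -0.01028629,  1.61410171,  0.00470672,
        1.11068179, -0.05298355]), 'joint_vel': array([ 0.00073353, -0.0004314 ,  0.00025429, -0.00179757,  0.0001187 ,
       -0.00039408, -0.00101911]), 'effort': array([ 2.88765928e-03, -8.52584195e+01,  6.41277172e-01, -4.26693034e+01,
       -4.88002365e-02,  1.64276623e-02, -3.29975978e-05]), 'ee_pos': array([ 0.18328168, -0.59719965,  0.22390098]), 'tool_rot': array([[ 9.55977762e-01,  2.93438843e-01, -4.05153755e-04],
       [ 2.93439107e-01, -9.55977255e-01,  9.89517442e-04],
       [-9.69549207e-05, -1.06484463e-03, -9.99999428e-01]]), 'force': array([ 0.11990043, -0.26432377,  0.73520945]), 'moment': array([-0.02981075, -0.0208931 , -0.05443575]), 'grasp_force': 0.0, 'opening': 0.0938834273967766}
```

View pics/top0.png

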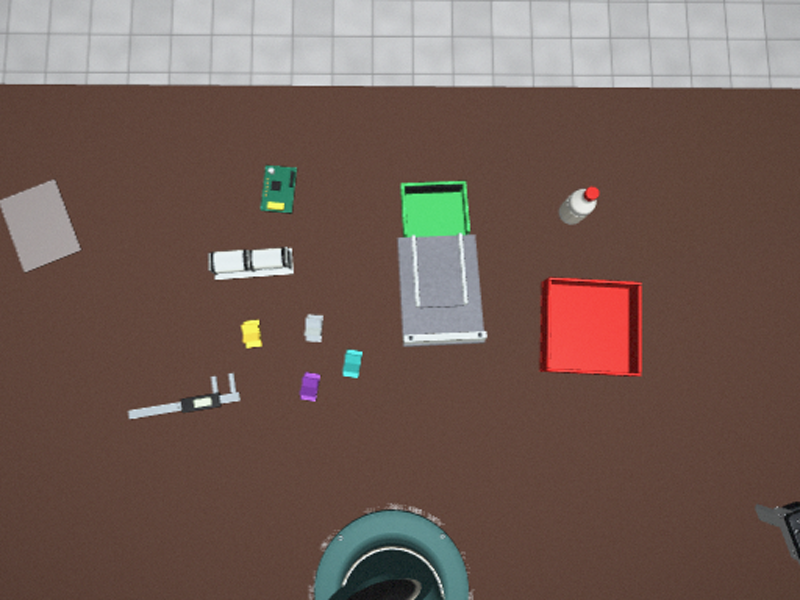

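View pics/scene0.png

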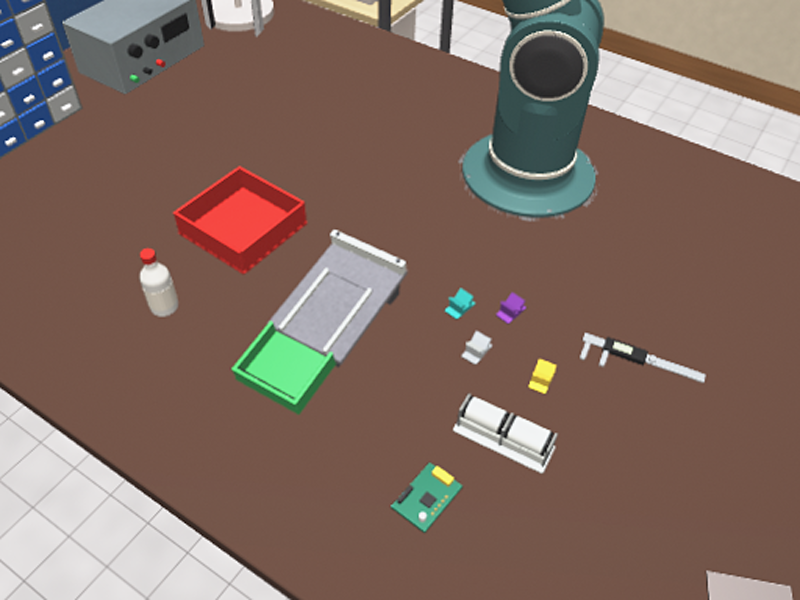

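The top view (image up = +x, left = +y) shows the rack at (250,262) with both housings and the grey vblock at (314,328). The ramp top stop runs (405,338)-(487,337), the tray is at (436,208) and the bin at (591,327). I'll take rough positions from this, then look closely with the wrist camera.

```bash
cat > h.py <<'E'
from rig import robot
import numpy as np, cv2
def w(info,uv,z,s=1.0):
    """pixels (scaled view, s = view/native) -> world points at height z"""
    K=np.array([[info['fx'],0,info['cx']],[0,info['fy'],info['cy']],[0,0,1]])
    uv=(np.array(uv,float).reshape(-1,1,2)+.5)/s-.5
    n=cv2.undistortPoints(uv,K,info['dist'])[:,0]
    R=cv2.Rodrigues(info['rvec'])[0]; c=-R.T@info['tvec']
    d=np.c_[n,np.ones(len(n))]@R
    return c+d*((np.broadcast_to(z,len(n))-c[2])/d[:,2])[:,None]
def rot(yaw,tilt_axis=None,tilt=0):
    """tool down, tool y at heading yaw; optional tilt about a world axis"""
    y=np.array([np.cos(yaw),np.sin(yaw),0]); z=np.array([0,0,-1.]); R=np.c_[np.cross(y,z),y,z]
    return R if tilt_axis is None else cv2.Rodrigues(np.array(tilt_axis,float)*tilt)[0]@R
def snap(n,f):
    i=robot.camera_info(n); im=robot.grab_frame(n)
    cv2.imwrite(f"pics/{f}.png",cv2.resize(im[:,:,::-1],(800,600),interpolation=cv2.INTER_CUBIC)); np.save(f"pics/{f}.npy",i,allow_pickle=True); return i
E
python3 - <<'E'
from h import *
i=robot.camera_info("top"); s=800/512
np.set_printoptions(precision=4,suppress=True)
P=dict(rackL=((210,263),.05),rackR=((292,258),.05),vb=((314,328),.015),stopL=((405,338),.085),stopR=((487,337),.085),bin=((591,327),.055),tray=((435,190),.03),bottle=((590,193),.13),board=((279,190),.01))
for k,(p,z) in P.items(): print(k,w(i,[p],z,s)[0])
c=robot.camera_info("wrist");R=cv2.Rodrigues(c['rvec'])[0];st=robot.get_state()
print("cam in tool",st['tool_rot'].T@(-R.T@c['tvec']-st['ee_pos']), "\n",R@st['tool_rot'],c['fx'])
for p in [(.6,.2,.35),(.55,-.05,.35)]:
  for y in(0,np.pi/2,-np.pi/2,np.pi): print(p,y,robot.ik(p,rot(y)))
E
```

```text
rackL [0.5759 0.3258 0.05  ]
rackR [0.5848 0.1786 0.05  ]
vb [0.4606 0.1413 0.015 ]
stopL [ 0.4365 -0.0238  0.085 ]
stopR [ 0.4376 -0.1663  0.085 ]
bin [ 0.4568 -0.3593  0.055 ]
tray [ 0.7189 -0.0844  0.03  ]
bottle [ 0.682  -0.3435  0.13  ]
board [0.7249 0.2116 0.01  ]
cam in tool [ 0.0755  0.0008 -0.1603] 
 [[-0.0006  1.      0.0008]
 [-0.9661 -0.0004 -0.2581]
 [-0.2581 -0.001   0.9661]] 299.2352977731565
(0.6, 0.2, 0.35) 0 [ 0.3406  0.5518 -1.0918  1.4011  0.4863  1.4763 -0.7324]
(0.6, 0.2, 0.35) 1.5707963267948966 [ 0.313   0.5276 -1.0336  1.4019  0.4502  1.4618  0.8641]
(0.6, 0.2, 0.35) -1.5707963267948966 [ 0.301   0.5182 -1.0095  1.4023  0.4357  1.4563 -2.2672]
(0.6, 0.2, 0.35) 3.141592653589793 [ 0.3374  0.5488 -1.0848  1.4012  0.4819  1.4745  2.4123]
(0.55, -0.05, 0.35) 0 [ 0.5959  0.2491 -0.6781  1.6107  0.1596  1.3383 -0.104 ]
(0.55, -0.05, 0.35) 1.5707963267948966 [ 0.7234  0.2825 -0.8472  1.607   0.2158  1.3498  1.4191]
(0.55, -0.05, 0.35) -1.5707963267948966 [ 0.4746  0.2275 -0.5254  1.6143  0.1167  1.3312 -1.6382]
(0.55, -0.05, 0.35) 3.141592653589793 [-0.8984  0.3851  1.2322  1.6552 -0.3702  1.367  -2.7539]
```

Run:
```python
from h import *
np.set_printoptions(precision=3,suppress=True)
q=robot.get_state()['qpos'].copy(); q[0]=.2; q[6]=0; robot.goto_joints(q)
robot.move_ptp((.55,-.10,.24),rot(0)); robot.pause(.3); snap("wrist","ramp1"); print(robot.get_state()['qpos'])
q=robot.get_state()['qpos'].copy(); q[0]-=.5; robot.goto_joints(q)
robot.move_ptp((.53,.21,.2),rot(0)); robot.pause(.3); snap("wrist","rack1"); print(robot.get_state()['qpos'],robot.get_state()['time'])
```

```text
[ 0.178  0.287 -0.064  1.761  0.02   1.094  0.107]
[-0.426  0.344 -0.006  1.779  0.002  1.018 -0.433] 5.0917
```

View pics/ramp1.png

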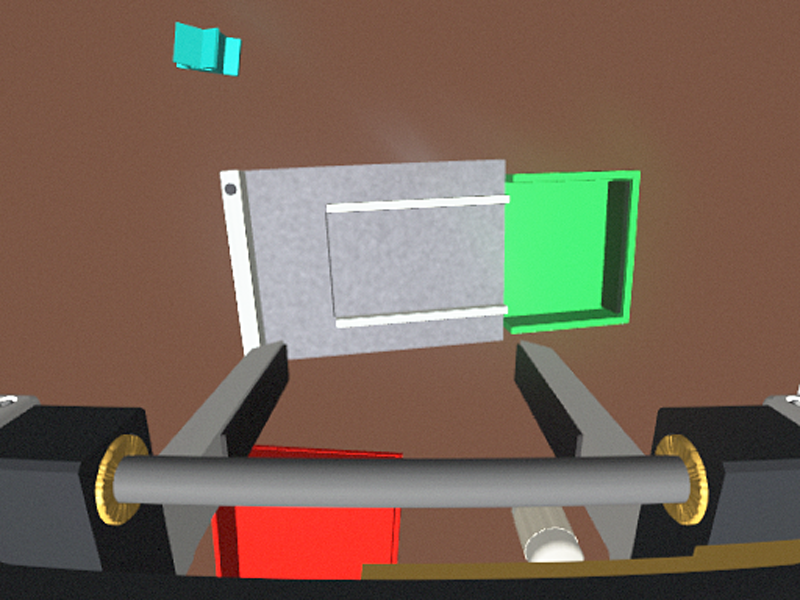

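View pics/rack1.png

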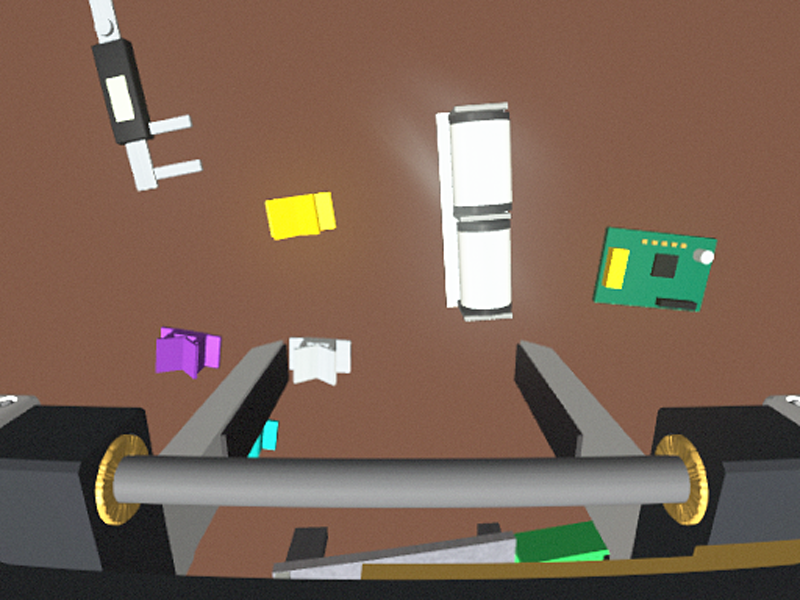

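Run:
```python
import cv2,numpy as np
a=cv2.imread("pics/rack1.png"); b=cv2.imread("pics/ramp1.png")
r=cv2.resize(a[95:330,430:530],None,fx=2.5,fy=2.5,interpolation=cv2.INTER_CUBIC)   # 250x588
v=cv2.resize(a[325:395,280:365],None,fx=4,fy=4,interpolation=cv2.INTER_CUBIC)  # 340x280
t=cv2.resize(b[155:365,205:345],None,fx=1.5,fy=1.5,interpolation=cv2.INTER_CUBIC) #210x315
o=np.zeros((600,600,3),np.uint8); o[:r.shape[0],:250]=r; o[:280,255:595]=v; o[282:282+315,255:465]=t
cv2.imwrite("pics/crops1.png",o)
```

```text
(no output)
```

View pics/crops1.png

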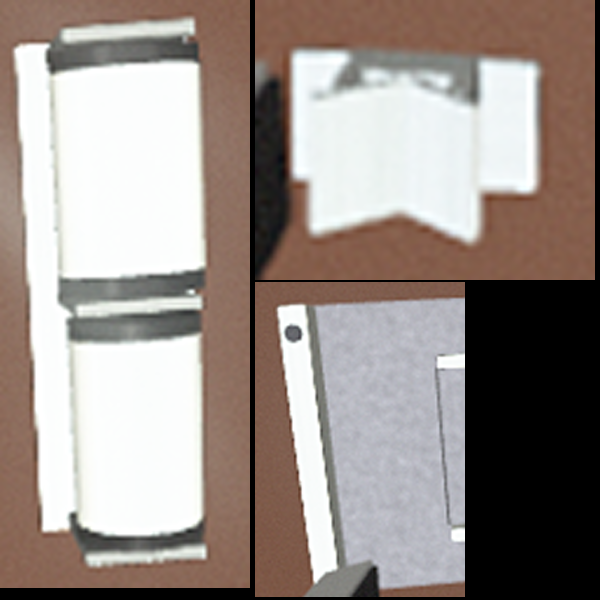

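Run:
```python
from h import *
np.set_printoptions(precision=4,suppress=True)
ir=np.load("pics/rack1.npy",allow_pickle=True).item(); ip=np.load("pics/ramp1.npy",allow_pickle=True).item(); s=800/512
d=w(ir,[(480.8,107.4),(488.8,317.4)],.05,s); m=d.mean(0); e=d[0]-d[1]; print("rack",m,np.linalg.norm(e),"yaw",np.arctan2(-e[0],e[1]))
f=lambda x,y:((x-255)/4+280,y/4+325)
p=w(ir,[f(292,50),f(540,63),f(295,180),f(537,190)],.004,s); print(p[:,:2],"vb",p.mean(0))
print(np.linalg.norm(p[1]-p[0]),np.linalg.norm(p[2]-p[0]))
q=w(ir,[f(310,235),f(475,242)],.029,s); print("V near edges",q, q.mean(0))
ex=(p[1]+p[3]-p[0]-p[2]); ey=(p[0]+p[1]-p[2]-p[3]); ev=q[1]-q[0]; print("yaws",np.arctan2(ex[1],ex[0]),np.arctan2(-ey[0],ey[1]),np.arctan2(ev[1],ev[0]))
g=lambda x,y:((x-255)/1.5+205,(y-282)/1.5+155)
uv=[g(317,306),g(343,562),(504,160),(503,340)]; Z=[.062,.062,.036,.036]
c=w(ip,uv,Z,s)[:,:2]; print(c)
from scipy.optimize import least_squares
ref=np.array([[0,.072],[.188,.072],[.188,-.072]])
def T(x,r): C,S=np.cos(x[2]),np.sin(x[2]); return r@np.array([[C,S],[-S,C]])+x[:2]
sol=least_squares(lambda x:(T(x,ref)-c[[0,2,3]]).ravel(),[.44,-.1,0]); print("ramp",sol.x,sol.fun)
dd=c[1]-c[0]; print("stop yaw",np.arctan2(dd[0],-dd[1]))
gg=w(ip,[(327,209),(337,323.5),(508,199.5),(507,310)],[.065,.065,.0475,.0475],s)[:,:2]; print("guides in ramp",T([0,0,-sol.x[2]],gg-sol.x[:2]))
```

```text
rack [0.5864 0.2567 0.05  ] 0.13808818284541016 yaw 0.07962106727427493
[[0.4401 0.1567]
 [0.4904 0.154 ]
 [0.4389 0.1283]
 [0.489  0.1262]] vb [0.4646 0.1413 0.004 ]
0.05037647671955347 0.02849784849585598
V near edges [[0.4475 0.1276 0.029 ]
 [0.4796 0.1263 0.029 ]] [0.4635 0.127  0.029 ]
yaws -0.04741101805242184 -0.047775597992515656 -0.04159624068934313
[[ 0.4415 -0.0226]
 [ 0.4444 -0.1501]
 [ 0.6281 -0.015 ]
 [ 0.6347 -0.1583]]
ramp [ 0.4439 -0.0946  0.0421] [-0.0007  0.      0.0006  0.0003  0.0001 -0.0003]
stop yaw 0.022817610200328648
guides in ramp [[ 0.0562  0.0428]
 [ 0.0566 -0.0423]
 [ 0.1881  0.043 ]
 [ 0.1883 -0.0425]]
```

```bash
cat >> h.py <<'E'
RACK=(.5864,.2567,.0796); VB=(.4646,.1413,-.0475); RAMP=(.4439,-.0946,.0421); BIN=(.457,-.359)
A=np.deg2rad(8)
def pt(F,x,y):
    c,s=np.cos(F[2]),np.sin(F[2]); return np.array([F[0]+c*x-s*y,F[1]+s*x+c*y])
def st(m):
    s=robot.get_state(); print(m,"t%.1f"%s['time'],s['ee_pos'].round(4),"open %.4f"%s['opening'],"gf %.1f"%s['grasp_force'],s['force'].round(1))
def above(xy,z,R,dz=.09,v=.15):
    robot.move_ptp((*xy,z+dz),R); robot.move_linear((*xy,z),velocity=v)
def to_vblock(yp):
    xy=pt(RACK,0,yp); R=rot(RACK[2])
    above(xy,.048,R); robot.gripper_to(.01); st("gripped")
    robot.move_linear((*xy,.13),velocity=.2)
    robot.move_ptp((*VB[:2],.11),rot(VB[2])); robot.move_linear((*VB[:2],.056))
    print(robot.move_linear((*VB[:2],.046),velocity=.02,threshold=4)); st("laid")
    robot.gripper_to(.075); robot.move_linear((*VB[:2],.12),velocity=.2)
E
python3 - <<'E'
from h import *
to_vblock(-.0345)
R=rot(VB[2]+np.pi/2)
robot.gripper_to(.094); robot.move_ptp((*VB[:2],.15),R); snap("wrist","vb1"); st("above"); print(robot.get_state()['qpos'].round(2))
E
```

```text
gripped t7.2 [0.5886 0.2223 0.0479] open 0.0353 gf 30.0 [-4.7 -0.6  4.9]
True
laid t9.3 [0.4646 0.1415 0.0486] open 0.0352 gf 30.0 [-0.9  0.9  1.7]
above t12.6 [0.4646 0.1413 0.1499] open 0.0937 gf 0.0 [ 0.6 -0.3 -0.3]
[-0.12  0.28 -0.27  2.02  0.1   0.86  1.07]
```

View pics/vb1.png

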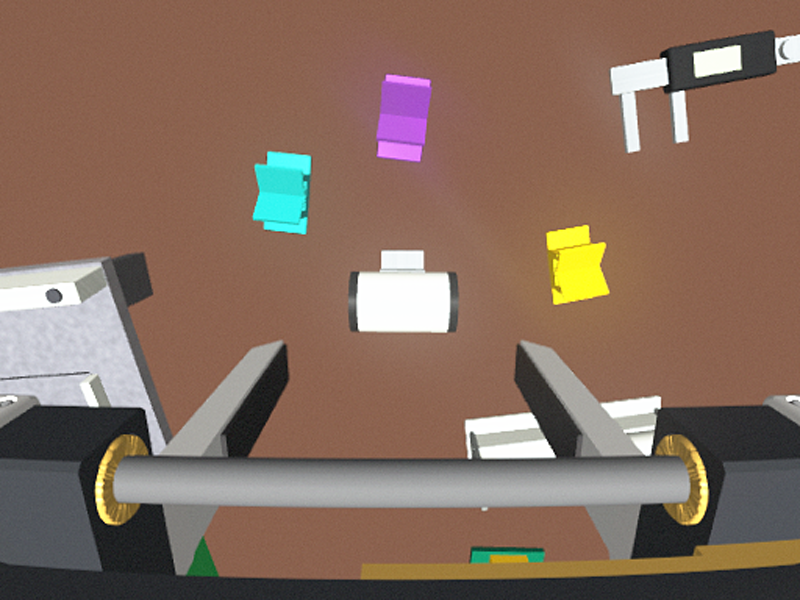

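The housing lies centred and square in the grey vblock at (403,302). Next I grip it end to end and take it to the top of the ramp.

```bash
cat >> h.py <<'E'
def to_ramp(cx,cn):
    """end grip in the vblock, lay at the top stop: housing centre at ramp x cx, cn above the plate"""
    R=rot(VB[2]+np.pi/2)
    robot.move_linear((*VB[:2],.0465)); robot.gripper_to(.03); st("end grip")
    robot.move_linear((*VB[:2],.15),velocity=.2)
    ax=np.array([-np.sin(RAMP[2]),np.cos(RAMP[2]),0])
    Rr=rot(RAMP[2]+np.pi/2,ax,A)
    n=-Rr[:,2]; assert n[0]>.1
    def p(h): # TCP, housing bottom h above the plate
        z=.062-cx*np.tan(A)+(cn/np.cos(A)); return np.array([*pt(RAMP,cx,0),z])+n*(h+.007)
    robot.move_ptp(p(.05),Rr); robot.move_linear(p(.006)); st("over")
    print("touch",robot.move_linear(p(-.003),velocity=.02,threshold=3)); st("on ramp"); print("h",(robot.get_state()['ee_pos']-p(0))@n)
    return p
E
python3 - <<'E'
from h import *
p=to_ramp(.0218,.018)
snap("wrist","onramp1")
robot.gripper_to(.09); st("open"); robot.move_linear(p(.09),velocity=.2)
robot.pause(.8); snap("wrist","after1"); snap("top","top1"); st("done")
a=[cv2.imread(f"pics/{f}.png") for f in("onramp1","after1")]
a+= [cv2.imread("pics/top1.png")[120:400,330:670]]
cv2.imwrite("pics/c2.png",np.vstack([np.hstack([cv2.resize(x,(400,300)) for x in a[:2]]),np.hstack([cv2.resize(a[2],(364,300)),np.zeros((300,436,3),np.uint8)])]))
E
```

```text
end grip t14.0 [0.4647 0.1413 0.0467] open 0.0623 gf 30.0 [-1.5 -0.9  5.4]
over t16.1 [ 0.4677 -0.0926  0.0903] open 0.0618 gf 30.0 [ 0.4 -0.1 -0.7]
touch True
on ramp t16.4 [ 0.4671 -0.0937  0.0839] open 0.0615 gf 30.0 [ 0.7 -0.7  2.7]
h -0.00012748127363571804
open t17.1 [ 0.4665 -0.0935  0.0834] open 0.0896 gf 0.0 [ 0.2 -0.2  0.2]
done t18.6 [ 0.4792 -0.0931  0.1732] open 0.0902 gf 0.0 [ 0.1 -0.4  0.9]
```

View pics/c2.png

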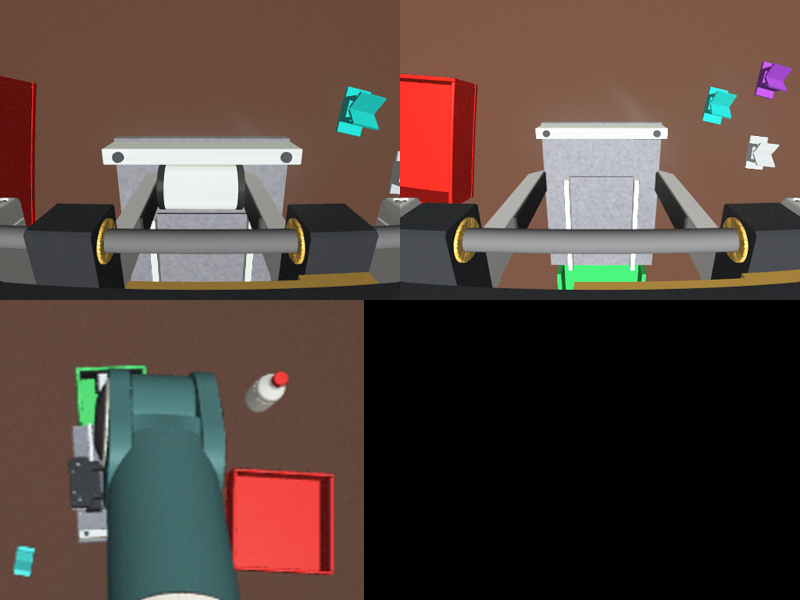

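The first housing was centred at the stop, between (160,165) and (240,210) in the left view. It ran down by itself: the plate is empty in the right view and there is white in the tray in the top view. Now the second one.

Run:
```python
from h import *
robot.move_ptp((.5,.1,.2),rot(.8))
to_vblock(.0345)
robot.gripper_to(.094); robot.move_ptp((*VB[:2],.15),rot(VB[2]+np.pi/2)); snap("wrist","vb2")
p=to_ramp(.0226,.015)
robot.gripper_to(.09); st("open"); robot.move_linear(p(.09),velocity=.2); robot.pause(.8)
snap("wrist","after2"); snap("scene","sc2"); st("done")
a=[cv2.imread(f"pics/{f}.png") for f in("vb2","after2")]
b=cv2.resize(cv2.imread("pics/sc2.png")[130:430,130:530],(800,600))
cv2.imwrite("pics/c3.png",np.vstack([np.hstack([cv2.resize(x,(400,300)) for x in a]),np.hstack([cv2.resize(b,(400,300)),np.zeros((300,400,3),np.uint8)])]))
```

```text
gripped t22.3 [0.5833 0.2911 0.048 ] open 0.0385 gf 30.0 [-4.1 -0.9  3.6]
True
laid t24.6 [0.4648 0.1415 0.0485] open 0.0386 gf 30.0 [-1.  -0.5  5.8]
end grip t29.2 [0.4647 0.1413 0.0467] open 0.0619 gf 30.0 [-0.5 -0.   4.9]
over t31.3 [ 0.4686 -0.0926  0.0872] open 0.0614 gf 30.0 [-0.1  0.  -0.2]
touch True
on ramp t31.6 [ 0.468  -0.0936  0.081 ] open 0.0619 gf 30.0 [ 1.6 -0.5  2.3]
h 0.00018565008975460835
open t32.3 [ 0.4675 -0.0935  0.0806] open 0.0900 gf 0.0 [ 0.1 -0.3  0.8]
done t33.8 [ 0.48   -0.0931  0.1701] open 0.0900 gf 0.0 [-0.4 -0.2 -0.1]
```

View pics/c3.png

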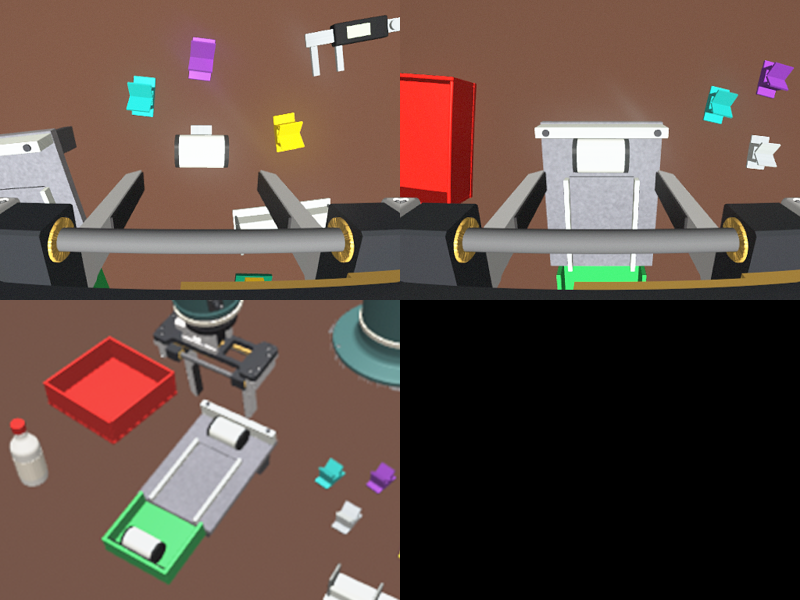

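The second housing hangs at the stop, at (602,155) in the wrist view, and the round one lies in the tray. The second goes to the reject bin.

Run:
```python
from h import *
s=robot.get_state(); n=-s['tool_rot'][:,2]; b=s['ee_pos']
t=np.array([.4678,-.0935,.0810]); robot.move_linear(t)
robot.gripper_to(.03); st("grip"); robot.move_linear(t+n*.09,velocity=.2)
R=rot(np.pi/2)
robot.move_ptp((*BIN,.15),R); robot.move_linear((*BIN,.045))
print(robot.move_linear((*BIN,.029),velocity=.03,threshold=4)); st("in bin")
robot.gripper_to(.085); robot.move_linear((*BIN,.2),velocity=.2)
robot.pause(.5); snap("scene","sc3"); snap("wrist","w3"); st("done")
a=[cv2.imread("pics/w3.png"),cv2.resize(cv2.imread("pics/sc3.png")[130:430,130:530],(800,600))]
cv2.imwrite("pics/c4.png",np.hstack([cv2.resize(x,(400,300)) for x in a]))
```

```text
grip t35.1 [ 0.468  -0.0935  0.0813] open 0.0618 gf 30.0 [-0.4  0.2  5.5]
False
in bin t38.2 [ 0.457 -0.359  0.029] open 0.0615 gf 30.0 [-0.5 -0.4 -0.7]
done t40.4 [ 0.457 -0.359  0.2  ] open 0.0849 gf 0.0 [-0.3  1.1  0.6]
```

View pics/c4.png

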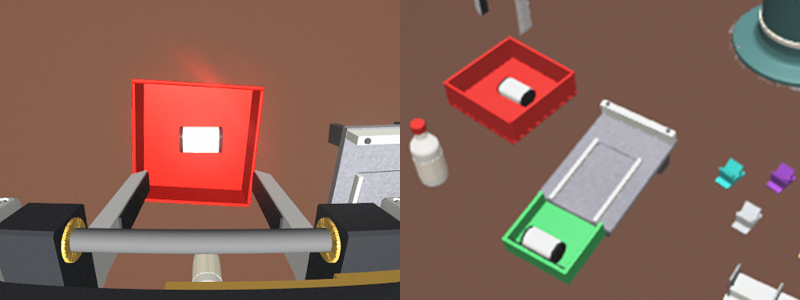

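The squashed housing lies in the bin at (200,139) and the round one in the green tray at (545,243). The robot is clear of everything.

```bash
python3 -c "
from rig import robot
print(robot.sign_off())"
```

```text
the job is handed in; nothing more can be done
None
```

The job is handed in at about 40 s of robot time: the round housing ran down into the green tray by itself, the squashed one hung at the stop and is now in the red bin, and the board, caliper and bottle were left alone.

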